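Pack the fittings kit

TASK

Pack the spare fittings kit into the grey tray: stand the black regulator knob in the large round recess, the bolt on its head in the small round one, the brass coupler upright in the square one, and the brass tee, middle port up, in the oblong one, each resting flat on the floor of its recess. Leave the coil of black strap and the white-topped flow valve where they are; they do not belong to the kit.

Things in the scene. Friction and masses are not known exactly. Their poses are not given: they have to be found in the camera images.
- knob_spare_mid (a point): Regulator knob: a squat black fluted cylinder with a closed flat top, 48 mm in diameter, 22 mm high, about 40 g. The point is on its upright axis, 11 mm above its underside; z up.
- bolt_m10_mid (a point): Steel bolt standing upright on its hexagon head: head 20 mm wide and 7 mm high, threaded shank 10 mm in diameter, 62 mm high in all, about 45 g. The point is on its upright axis, 31 mm above its underside; z up.
- coupler_mid (a point): Quick coupler half standing upright: brass body about 20 to 22 mm wide with a narrower steel tip on top, 60 mm high, about 90 g. Grips like a 20 mm square post with its faces across x and y. The point is on its upright axis, 30 mm above its underside; z up.
- tee_brass_mid (a point): Brass pipe tee standing with its middle port up: the straight run lies along y, 52 mm long; the central block is 22 mm wide (x), 30 mm long (y) and 22 mm high; the upright port, 19 mm in diameter, reaches 35 mm above the underside. About 110 g. The point is on its upright axis, 11 mm above its underside; z up.
- strap_roll_mid (a point): Look-alike of the knob, not part of the kit: a black coil of webbing strap, 55 mm in diameter, 17 mm high, with wound edges and a small hole through the middle of its top. Stays where it is. The point is on its upright axis, 8.5 mm above its underside; z up.
- flow_valve_mid (a point): Look-alike of the coupler, not part of the kit: a small flow valve on a brass hexagon foot with a white knobbed upper body, 20 x 16 mm, 45 mm high. Stays where it is. The point is on its upright axis, 22.5 mm above its underside; z up.
- nest_large_round_floor (a point): White insert, 88 x 88 mm, in the fixed grey kit tray (196 x 196 mm, rim 17 mm over the worktop; four inserts 90 mm apart, any arrangement, none moves). Its top is 14 mm above the worktop, with a dark-floored recess 6 mm deep: round, 66 mm in diameter. Point: centre of the recess floor, 8 mm above the worktop; z up, x and y along its sides. Fingertips 8 mm or more above a part's underside clear it.
- nest_small_round_floor (a point): White insert, 88 x 88 mm, in the fixed grey kit tray (196 x 196 mm, rim 17 mm over the worktop; four inserts 90 mm apart, any arrangement, none moves). Its top is 14 mm above the worktop, with a dark-floored recess 6 mm deep: round, 40 mm in diameter. Point: centre of the recess floor, 8 mm above the worktop; z up, x and y along its sides. Fingertips 8 mm or more above a part's underside clear it.
- nest_square_floor (a point): White insert, 88 x 88 mm, in the fixed grey kit tray (196 x 196 mm, rim 17 mm over the worktop; four inserts 90 mm apart, any arrangement, none moves). Its top is 14 mm above the worktop, with a dark-floored recess 6 mm deep: square, 42 x 42 mm. Point: centre of the recess floor, 8 mm above the worktop; z up, x and y along its sides. Fingertips 8 mm or more above a part's underside clear it.
- nest_oblong_floor (a point): White insert, 88 x 88 mm, in the fixed grey kit tray (196 x 196 mm, rim 17 mm over the worktop; four inserts 90 mm apart, any arrangement, none moves). Its top is 14 mm above the worktop, with a dark-floored recess 6 mm deep: oblong, 72 mm along y and 42 mm along x. Point: centre of the recess floor, 8 mm above the worktop; z up, x and y along its sides. Fingertips 8 mm or more above a part's underside clear it.

How it is judged (in metres and radians):
At the end, for the whole second after the job is handed in: Knob, bolt, coupler and tee stand upright (0.12 rad), released and at rest, flat on the floor of their own recess (height within 3 mm, 14, 15, 17 and 17 mm from its centre at most: all its play); strap coil and flow valve within 25 mm of their first places (horizontal distance between knob_spare_mid and nest_large_round_floor below 0.014 m and z of knob_spare_mid in the frame of nest_large_round_floor between 0.008 and 0.014 m and angle between each of knob_spare_mid, bolt_m10_mid, coupler_mid, tee_brass_mid's own z axis and vertical below 0.12 rad and linear speed of each of knob_spare, bolt_m10, coupler, tee_brass below 0.01 m/s and angular speed of each of knob_spare, bolt_m10, coupler, tee_brass below 0.4 rad/s and horizontal distance between bolt_m10_mid and nest_small_round_floor below 0.015 m and z of bolt_m10_mid in the frame of nest_small_round_floor between 0.028 and 0.034 m and horizontal distance between coupler_mid and nest_square_floor below 0.017 m and z of coupler_mid in the frame of nest_square_floor between 0.027 and 0.033 m and horizontal distance between tee_brass_mid and nest_oblong_floor below 0.017 m and z of tee_brass_mid in the frame of nest_oblong_floor between 0.008 and 0.014 m and distance of each of strap_roll_mid, flow_valve_mid from where it was at the start of the episode below 0.025 m); the robot touches nothing.
It fails at once if the coil of strap is moved more than 25 mm (distance of strap_roll_mid from where it was at the start of the episode above 0.025 m).
It fails at once if the flow valve is moved more than 25 mm (distance of flow_valve_mid from where it was at the start of the episode above 0.025 m).
It also fails if it takes over 112 s, if anything falls off the work surface, if the arm or the gripper's body presses on something with over 40 N, if the wrist force passes 120 N, or if a joint passes its speed limit or range.

ROBOT

A 6-joint arm with a two-finger parallel gripper is mounted at the origin on a cart in front of the work surface, level with it; the furniture and walls round the work are solid. World frame = base frame: x ahead of the robot, y to its left, z up, the work surface at z = 0. Lengths are in m, angles in degrees, forces in N, time in s.
With the tool pointing down it reaches from about 0.25 to 0.725 m from the base axis. Payload 9.7 kg.
Tool frame: the origin (TCP) lies midway between the tips of the shut fingers; the grasp point (between the pads) lies 19 mm behind it (bot.hold_point_z is the distance from the TCP to the grasp point, in m); z points along the fingers, y is the line along which they close (so a half turn about z gives the same grasp; the last joint's range is limited). The gripper opens to 85 mm and grips with 20 to 120 N. Pads are 22 mm wide; open, the fingers measure 114 mm over their backs; the gripper's body (76 mm by 85 mm) begins 54 mm behind the grasp point. The pads swing forward as they close: fully open they stand 13 mm farther back than shut.
Start: joints at [73.453, 4.979, 10.078, 95.1, 0, 90], TCP at [0.157, 0.527, 0.231] pointing down, gripper open.
Joint ranges: [-179.16, 179.16], [-48.56, 103.87], [-65.8, 70.77], [-126.05, 130.52], [-82.76, 87.17], [-180, 180]. Speed limits (degrees/s): [127.2, 127.2, 147.25, 180, 180, 180].

INTERFACE

Orientations are given as [roll, pitch, yaw] about the fixed x, y, z axes, in that order (R = Rz(yaw) Ry(pitch) Rx(roll)).
In Python, from workcell import bot gives the robot as it stands.
- The arm moves only by the tool play_rows, never from a script. Its argument "steps" is a list that holds one entry, the list of rows, each a list of 4 numbers: the shift along the tool's x, y, z in m, then the turn about the tool's z in rad. In form: [[[tx, ty, tz, yaw], ...]]. A call has exactly 5 rows; each row shifts and turns the commanded pose from where the row before left it, along the tool's axes as they then stand; what a row does not reach is not made up. A row lasts 1/12 s, in which the tool goes at most 41.7 mm and 7.16 degrees, less where a joint would pass 70% of its speed; a pose out of reach is approached as far as the arm can. A call is refused whole if a number of a shift passes 0.0417 or a number of a turn 0.125, either way. A call with a gripper value outside its range is refused whole. "gripper" is the finger opening in m, from 0 to 0.0854, set as the call begins (left out, the last holds). The fingers move at their own pace and stop on an object; "squeeze" is the grip in N (left out, the last holds). Time passes only in rows, so rows that do not move let the fingers close, or fill a call up. It gives the time, the measured TCP pose, the force, the opening and the grip force at its end, in the units of the state.
- bot.get_obs(): the state, without advancing time (a new reading comes with each control period).
- bot.camera(name): name is "side" or "top"; returns a dict with "img" (420x560x3 uint8, blue, green, red), "vfov" (degrees; the focal length in pixels is half the picture's height over the tangent of half this angle, whatever the lens; pixels are square), "cx", "cy" (the principal point, pixels), "xyz" and "attitude" of the camera in the world. Camera axes: x right, y down, z forward; pixel columns grow to the right and rows downward; lengths in m; the calibration is good to about 2 mm. A picture is of the moment at which its call begins. There is no depth.
- bot.job_done(): hands the job in; it is judged then, once.
The state is a dict: "time": time; "q": joint angles; "qd": joint speeds; "joint_efforts": joint torques, N m; "ee_pos": TCP position; "tcp_rot": TCP orientation; "wrist_force": force on the tool from outside, world axes, zero at the start; "torque": the same for the moment, N m; "opening": finger opening in m; "grasp_force": force on a finger pad.
Only numpy, scipy, OpenCV 4.12 (cv2) and the standard library are available. Lean on these libraries where they do the work, as an engineer would, in place of code of your own. Each camera call takes 0.05 s, during which the arm holds its last target. There are 200 camera calls.

## Working session

There is one attempt and no reset: what is moved stays moved. The work goes in short steps, Python scripts to look and compute and a tool call to move; the robot and the scene stay as the last step left them, time stands still between calls to the robot, and variables do not carry over. Pictures are saved under pics/ and viewed, at most 14 in all, crops included, and the job is handed in when it is done.

Besides the shell and the picture viewer there is one more tool, called as name(argument=value, ...), one argument or row to a line, values as JSON. play_rows: Moves the arm, as the interface text tells. Its arguments: {"type":"object","properties":{"steps":{"type":"array","items":{"type":"array","items":{"type":"array","items":{"type":"number"}}}},"gripper":{"type":"number"},"squeeze":{"type":"number"}},"required":["steps"]}

```bash
mkdir -p pics; ls
python3 - <<'E'
from workcell import bot
import cv2
o=bot.get_obs();print(o)
for n in("top","side"):
    c=bot.camera(n);cv2.imwrite(f"pics/{n}0.png",c["img"]);print(n,{k:v for k,v in c.items() if k!="img"})
print(bot.hold_point_z)
E
```

```text
pics
{'time': 0.0, 'q': array([7.34526903e+01, 5.01043315e+00, 1.00333023e+01, 9.50983543e+01,
       1.61278865e-03, 9.00006778e+01]), 'qd': array([-0.02962255,  0.05673144,  0.03871772,  0.03728893,  0.03366866,
        0.01532389]), 'joint_efforts': array([-1.08900284e-03, -5.20381200e+01,  4.64808512e+01,  1.59188057e-02,
       -4.18628656e-05,  4.35396018e-06]), 'ee_pos': array([0.15657114, 0.52700522, 0.23057914]), 'tcp_rot': array([-1.79924515e+02, -1.61189423e-03,  1.63452010e+02]), 'wrist_force': array([-0.24368305,  0.17516664, -0.70139847]), 'torque': array([0.00793326, 0.01668929, 0.00248207]), 'grasp_force': 0.0, 'opening': 0.08562457323239057}
top {'vfov': 45.899185879882715, 'cx': 285.3568984821562, 'cy': 205.9279864146253, 'xyz': array([ 0.4179974 , -0.01441324,  1.34188073]), 'attitude': array([-1.74471332e+02,  3.88536575e-02, -9.01494865e+01])}
side {'vfov': 45.92726988396916, 'cx': 277.2874514589199, 'cy': 208.8256447741531, 'xyz': array([0.29471888, 0.8784394 , 0.80290983]), 'attitude': array([-128.84891645,    0.99444509, -164.55496241])}
0.0187
```

View pics/top0.png

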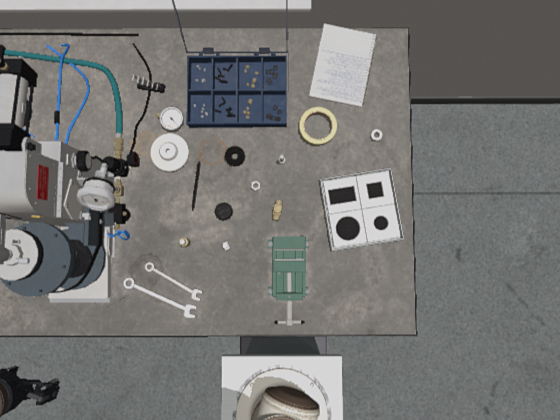

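View pics/side0.png

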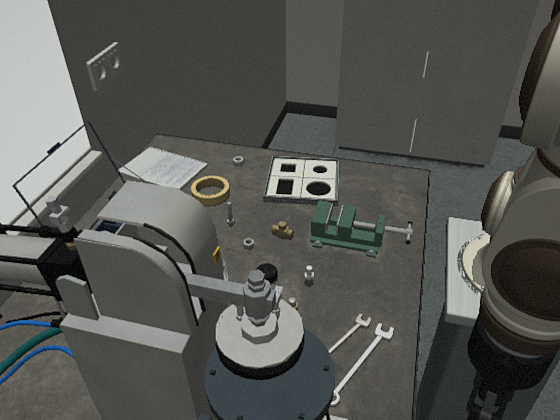

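```bash
cat > h.py <<'E'
import numpy as np, cv2
from scipy.spatial.transform import Rotation as R
def cam(c):
    f=210/np.tan(np.radians(c["vfov"]/2)); return f,R.from_euler("xyz",c["attitude"],degrees=True).as_matrix()
def proj(c,p):
    f,M=cam(c); q=(np.asarray(p,float)-c["xyz"])@M; return np.array([c["cx"]+f*q[...,0]/q[...,2],c["cy"]+f*q[...,1]/q[...,2]]).T
def ray(c,u,v):
    f,M=cam(c); d=M@np.array([(u-c["cx"])/f,(v-c["cy"])/f,1]); return c["xyz"],d/np.linalg.norm(d)
def plane(c,u,v,z):
    o,d=ray(c,u,v); return o+d*(z-o[2])/d[2]
def tri(r1,r2):
    (a,d),(b,e)=r1,r2; s=np.linalg.lstsq(np.c_[d,-e],b-a,rcond=None)[0]; p,q=a+s[0]*d,b+s[1]*e; return (p+q)/2,np.linalg.norm(p-q)
E
python3 - <<'E'
from workcell import bot
from h import *
c=bot.camera("top"); s=bot.camera("side")
np.save("top.npy",c,allow_pickle=True);np.save("side.npy",s,allow_pickle=True)
print(proj(c,[[0,0,0],[.157,.527,.23],[.5,0,0]]),proj(s,[[.5,0,0]]))
cv2.imwrite("pics/topc.png",cv2.resize(c["img"][110:270,140:410],None,fx=2.96,fy=2.96,interpolation=cv2.INTER_CUBIC))
cv2.imwrite("pics/sidec.png",cv2.resize(s["img"][140:320,200:440],None,fx=3.3,fy=3.3,interpolation=cv2.INTER_CUBIC))
E
```

```text
[[280.6046303  414.7270569 ]
 [ 37.80760927 374.79447968]
 [280.29348795 223.53521844]] [[297.84992844 233.21808492]]
```

View pics/topc.png

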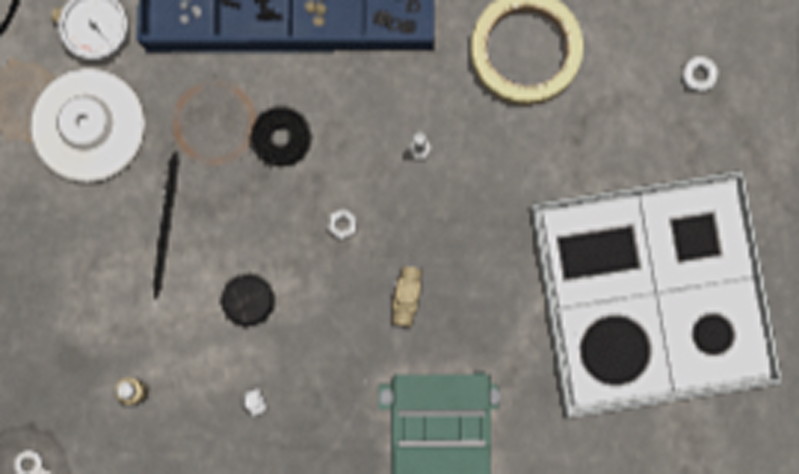

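View pics/sidec.png

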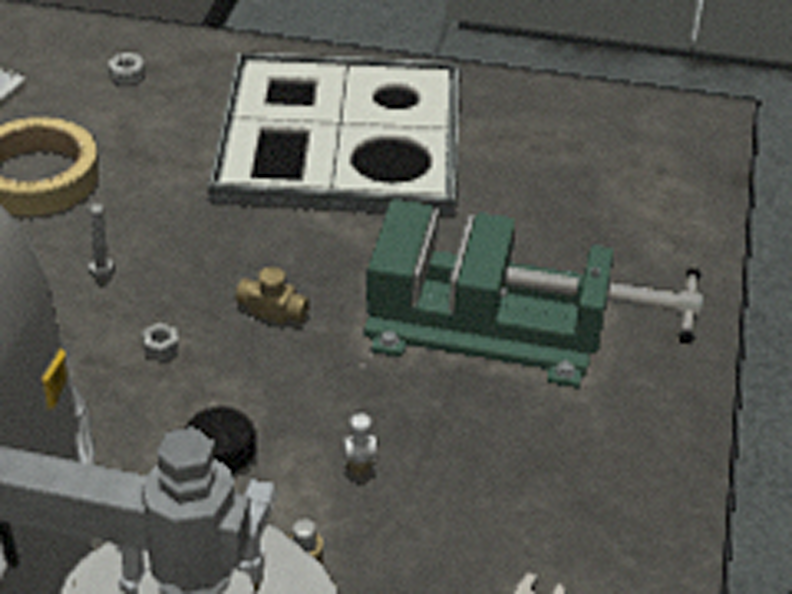

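Run:
```python
from h import *
c=np.load("top.npy",allow_pickle=True).item(); s=np.load("side.npy",allow_pickle=True).item()
img=c["img"]; S=6
def blob(c,box,fn,name,z):
    x0,y0,x1,y1=box
    im=cv2.resize(c["img"][y0:y1,x0:x1],None,fx=S,fy=S,interpolation=cv2.INTER_CUBIC)
    hsv=cv2.cvtColor(im,cv2.COLOR_BGR2HSV).astype(int)
    m=fn(hsv[...,0],hsv[...,1],hsv[...,2]).astype(np.uint8)
    cs,_=cv2.findContours(m,cv2.RETR_EXTERNAL,cv2.CHAIN_APPROX_NONE)
    k=max(cs,key=cv2.contourArea); r=cv2.minAreaRect(k)
    f=lambda p:(np.array(p)+.5)/S-.5+[x0,y0]
    pb=np.array([plane(c,*f(q),z) for q in cv2.boxPoints(r)])
    e1,e2=pb[1]-pb[0],pb[2]-pb[1]
    ctr=pb.mean(0); a=lambda e:round(float(np.degrees(np.arctan2(e[1],e[0]))),1)
    print(name,"px",f(r[0]).round(1),"xy",ctr[:2].round(4),"sides mm",(1e3*np.linalg.norm(e1)).round(1),a(e1),(1e3*np.linalg.norm(e2)).round(1),a(e2))
    return ctr,f(r[0])
dark=lambda t:(lambda h,s_,v:v<t)
b=lambda cx,cy,w:tuple(int(q) for q in(140+(cx-w)/2.96,110+(cy-w)/2.96,140+(cx+w)/2.96,110+(cy+w)/2.96))
blob(c,b(247,299,45),dark(70),"knob",.016)
blob(c,b(280,137,45),dark(70),"strap",.012)
brass=lambda h,s_,v:(s_>70)&(v>80)
blob(c,b(406,297,50),brass,"tee",.015)
blob(c,b(131,391,30),brass,"coupler brass",.03)
white=lambda h,s_,v:(v>150)&(s_<60)
blob(c,b(131,391,25),white,"coupler tip",.06)
blob(c,b(419,147,25),white,"bolt",.06)
blob(c,b(254,402,30),white,"valve",.04)
R_={}
for n,x,y,w in(("oblong",599,253,50),("square",697,237,35),("large",615,350,46),("small",713,333,35)):
    R_[n]=blob(c,b(x,y,w),dark(110),n,.014)[0]
for p,q in(("oblong","square"),("large","small"),("oblong","large"),("square","small")):
    d=R_[q]-R_[p];print(p,q,np.linalg.norm(d)*1e3,np.degrees(np.arctan2(d[1],d[0])))
f=lambda X,Y:(200+X/3.3,140+Y/3.3)
for n,X,Y,tp,z in(("oblong",281,155,R_["oblong"],.014),("bolt top",97,207,0,.062),("knob",225,440,0,.022),("tee port",272,275,0,.035),("valve top",360,420,0,.045),("coupler top",303,527,0,.06),("large",391,160,0,.014),("square",291,92,0,.014)):
    print("side",n,plane(s,*f(X,Y),z)[:2].round(4))
```

```text
knob px [223.2 211.1] xy [0.5327 0.1529] sides mm 46.5 -64.9 47.1 -154.7
strap px [234.3 155.8] xy [0.6841 0.1246] sides mm 55.0 -90.2 54.8 -179.7
tee px [276.8 210. ] xy [0.5356 0.0093] sides mm 51.5 -10.9 21.8 -101.2
coupler brass px [185.1 242.7] xy [0.4483 0.251 ] sides mm 22.9 -23.6 16.2 -114.3
coupler tip px [181.4 241. ] xy [0.4518 0.2546] sides mm 16.2 -44.6 15.7 -134.5
bolt px [281.6 158.6] xy [ 0.6668 -0.0043] sides mm 16.1 -63.2 22.9 -153.9
valve px [225.4 245.5] xy [0.4404 0.1433] sides mm 16.7 -68.3 22.0 -157.7
oblong px [341.7 195. ] xy [ 0.5758 -0.1659] sides mm 70.3 -81.1 39.4 -171.9
square px [374.6 189.7] xy [ 0.5898 -0.2548] sides mm 39.8 -79.9 39.9 -171.1
large px [347.4 227.9] xy [ 0.487  -0.1799] sides mm 62.6 -90.2 61.6 179.0
small px [380.6 222.5] xy [ 0.5012 -0.269 ] sides mm 36.7 -90.2 36.3 178.7
oblong square 90.02952076660489 -81.00811406775503
large small 90.25590153162956 -80.91791347796885
oblong large 89.86943291240779 -171.00833297101576
square small 89.72762778015881 -170.86384863465986
side oblong [ 0.5732 -0.1575]
side bolt top [0.6712 0.0009]
side knob [0.5259 0.1667]
side tee port [0.535 0.013]
side valve top [0.4398 0.1489]
side coupler top [0.4504 0.2574]
side large [ 0.4853 -0.1726]
side square [ 0.5881 -0.2476]
```

play_rows(
  steps=[
    [[0,0,0,0.125],[0,0,0,0.125],[0,0,0,0.125],[0,0,0,0.125],[0,0,0,0.125]],
  ],
  gripper=0.0854,
  squeeze=40,
)

```text
time: 0.62
ee_pos: [0.1566, 0.5272, 0.2311]
tcp_rot: [-180.0, 0.0, 127.3]
wrist_force: [0.5, 1.0, -0.2]
opening: 0.0853
grasp_force: 0.0
```

play_rows(
  steps=[
    [[0,0,0,0.125],[0,0,0,0.125],[0,0,0,0.125],[0,0,0,0.125],[0,0,0,0]],
  ],
)

```text
time: 1.03
ee_pos: [0.1566, 0.5272, 0.2311]
tcp_rot: [-180.0, 0.0, 98.7]
wrist_force: [-0.3, -0.2, -0.5]
opening: 0.0856
grasp_force: 0.0
```

```bash
cat > d.py <<'E'
import sys,math
from workcell import bot
o=bot.get_obs(); x,y,z=o["ee_pos"]; yaw=math.radians(o["tcp_rot"][2])
print("t",round(o["time"],2),"pos",o["ee_pos"].round(4),"yaw",o["tcp_rot"][2].round(2),"q",o["q"].round(0),"open",round(o["opening"],4),"gf",round(o["grasp_force"],1),"F",o["wrist_force"].round(1))
a=list(map(float,sys.argv[1:]))
for i in range(0,len(a),3):
    X,Y,Z=a[i:i+3]; dx,dy=X-x,Y-y
    print("tool d",round(math.cos(yaw)*dx+math.sin(yaw)*dy,4),round(math.sin(yaw)*dx-math.cos(yaw)*dy,4),round(z-Z,4)); x,y,z=X,Y,Z
E
python3 d.py .2 .27 .2  .5327 .1529 .15  .5327 .1529 .004
```

```text
t 1.03 pos [0.1566 0.5272 0.2311] yaw 98.66 q [ 73.   5.  10.  95.   0. 155.] open 0.0856 gf 0.0 F [-0.3 -0.2 -0.5]
tool d -0.2608 0.0042 0.0311
tool d -0.1659 0.3113 0.05
tool d 0.0 0.0 0.146
```

play_rows(
  steps=[
    [[-0.037,0.001,0.004,0],[-0.037,0.001,0.004,0],[-0.037,0.001,0.004,0],[-0.037,0.001,0.004,0],[-0.037,0,0.005,0]],
  ],
)

```text
time: 1.45
ee_pos: [0.1895, 0.3435, 0.2099]
tcp_rot: [180.0, 0.0, 99.3]
wrist_force: [1.0, 0.0, 0.2]
opening: 0.0852
grasp_force: 0.0
```

play_rows(
  steps=[
    [[-0.037,0,0.005,0],[-0.037,0,0.005,0],[-0.0166,0.031,0.005,0],[-0.0166,0.031,0.005,0],[-0.0166,0.031,0.005,0]],
  ],
)

```text
time: 1.87
ee_pos: [0.3019, 0.2363, 0.1858]
tcp_rot: [179.9, -0.1, 99.3]
wrist_force: [0.3, 1.0, 0.4]
opening: 0.0856
grasp_force: 0.0
```

play_rows(
  steps=[
    [[-0.0166,0.031,0.005,0],[-0.0166,0.031,0.005,0],[-0.0166,0.031,0.005,0],[-0.0166,0.031,0.005,0],[-0.0166,0.031,0.005,0]],
  ],
)

```text
time: 2.28
ee_pos: [0.4684, 0.1785, 0.1599]
tcp_rot: [180.0, -0.0, 99.2]
wrist_force: [0.4, 1.1, 1.2]
opening: 0.0853
grasp_force: 0.0
```

play_rows(
  steps=[
    [[-0.0166,0.031,0.005,0],[-0.0166,0.031,0.005,0],[0,0,0,0],[0,0,0,0],[0,0,0,0]],
  ],
)

```text
time: 2.7
ee_pos: [0.5328, 0.1565, 0.15]
tcp_rot: [-179.9, -0.0, 99.1]
wrist_force: [-1.0, 0.3, 0.6]
opening: 0.0849
grasp_force: 0.0
```

```bash
python3 d.py .5327 .1529 .15  .5327 .1529 .004; python3 -c "
from workcell import bot;import cv2
a=bot.camera('top')['img'][110:270,140:410];b=bot.camera('side')['img'][140:340,180:440]
cv2.imwrite('pics/k.png',cv2.hconcat([cv2.resize(a,(400,237)),cv2.resize(b,(400,237))]))"
```

```text
t 2.7 pos [0.5328 0.1565 0.15  ] yaw 99.12 q [16.  5.  1. 86.  0. 97.] open 0.0849 gf 0.0 F [-1.   0.3  0.6]
tool d -0.0035 -0.0007 0.0
tool d 0.0 0.0 0.146
```

View pics/k.png

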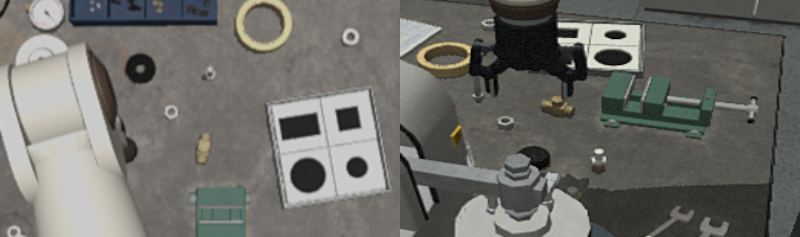

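play_rows(
  steps=[
    [[-0.0035,0,0.036,0],[0,0,0.036,0],[0,0,0.036,0],[0,0,0.028,0],[0,0,0.01,0]],
  ],
)

```text
time: 3.22
ee_pos: [0.5308, 0.1531, 0.0007]
tcp_rot: [-179.7, 0.0, 99.1]
wrist_force: [-0.1, 0.6, 0.1]
opening: 0.0854
grasp_force: 0.0
```

play_rows(
  steps=[
    [[0,0,0,0],[0,0,0,0],[0,0,0,0],[0,0,0,0],[0,0,0,0]],
  ],
  gripper=0,
)

```text
time: 3.63
ee_pos: [0.5352, 0.1537, 0.0073]
tcp_rot: [179.8, -0.0, 99.0]
wrist_force: [-2.0, -0.2, 6.6]
opening: 0.0453
grasp_force: 40.4
```

play_rows(
  steps=[
    [[0,0,0,0],[0,0,0,0],[0,0,0,0],[0,0,0,0],[0,0,0,0]],
  ],
)

```text
time: 4.05
ee_pos: [0.5352, 0.1537, 0.0073]
tcp_rot: [179.8, -0.0, 99.0]
wrist_force: [-1.4, 0.0, 7.0]
opening: 0.0449
grasp_force: 40.4
```

play_rows(
  steps=[
    [[0,0,-0.015,0],[0,0,-0.025,0],[0,0,-0.035,0],[0,0,-0.035,0],[0,0,-0.005,0]],
  ],
)

```text
time: 4.47
ee_pos: [0.5366, 0.1539, 0.1279]
tcp_rot: [179.4, -0.1, 99.0]
wrist_force: [0.9, 0.6, 1.0]
opening: 0.0453
grasp_force: 41.0
```

```bash
python3 d.py .487 -.1799 .115 .487 -.1799 .013; python3 -c "
from workcell import bot;import cv2
b=bot.camera('side')['img'][140:340,180:440]
cv2.imwrite('pics/k2.png',cv2.resize(b,(520,400)))"
```

```text
t 4.47 pos [0.5366 0.1539 0.1279] yaw 99.0 q [16.  5. -2. 83. -0. 97.] open 0.0453 gf 41.0 F [0.9 0.6 1. ]
tool d -0.3219 -0.1012 0.0129
tool d 0.0 0.0 0.102
```

View pics/k2.png

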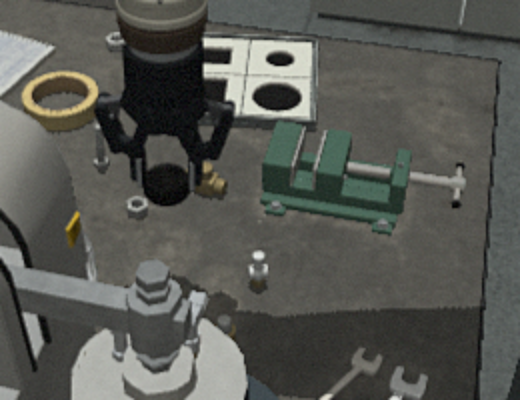

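play_rows(
  steps=[
    [[-0.032,-0.01,0,0],[-0.032,-0.01,0,0],[-0.032,-0.01,0,0],[-0.032,-0.01,0,0],[-0.032,-0.01,0,0]],
  ],
)

```text
time: 4.93
ee_pos: [0.5091, -0.0141, 0.1196]
tcp_rot: [179.9, 0.0, 99.0]
wrist_force: [0.4, 0.7, -0.0]
opening: 0.0452
grasp_force: 41.0
```

play_rows(
  steps=[
    [[-0.032,-0.01,0,0],[-0.032,-0.01,0,0],[-0.032,-0.01,0,0],[-0.032,-0.01,0,0],[-0.032,-0.01,0,0]],
  ],
)

```text
time: 5.35
ee_pos: [0.4847, -0.1802, 0.1197]
tcp_rot: [179.9, 0.0, 99.0]
wrist_force: [1.0, 0.4, -1.5]
opening: 0.045
grasp_force: 41.0
```

play_rows(
  steps=[
    [[0,0,0,0],[0,0,0,0],[0,0,0,0],[0,0,0,0],[0,0,0,0]],
  ],
)

```text
time: 5.77
ee_pos: [0.4853, -0.1776, 0.1194]
tcp_rot: [180.0, -0.0, 99.1]
wrist_force: [-0.1, -0.8, -1.2]
opening: 0.0454
grasp_force: 41.0
```

```bash
python3 d.py .487 -.1799 .05 .487 -.1799 .0155
```

```text
t 5.77 pos [ 0.4853 -0.1776  0.1194] yaw 99.08 q [-20.  -0.  -8.  83.   0.  61.] open 0.0454 gf 41.0 F [-0.1 -0.8 -1.2]
tool d -0.0025 0.0013 0.0694
tool d 0.0 0.0 0.0345
```

play_rows(
  steps=[
    [[-0.0025,0.0013,0.03,0],[0,0,0.035,0],[0,0,0.025,0],[0,0,0.01,0],[0,0,0.004,0]],
  ],
)

```text
time: 6.18
ee_pos: [0.485, -0.1796, 0.0147]
tcp_rot: [-179.8, -0.1, 99.1]
wrist_force: [-17.0, 7.7, 29.9]
opening: 0.0456
grasp_force: 45.3
```

play_rows(
  steps=[
    [[0,0,0,0],[0,0,0,0],[0,0,0,0],[0,0,0,0],[0,0,0,0]],
  ],
)

```text
time: 6.6
ee_pos: [0.4871, -0.1809, 0.0158]
tcp_rot: [180.0, 0.0, 99.0]
wrist_force: [0.5, -0.0, -1.0]
opening: 0.0451
grasp_force: 42.8
```

```bash
python3 d.py; python3 -c "
from workcell import bot;import cv2
b=bot.camera('side')['img'][120:270,220:420]
cv2.imwrite('pics/k3.png',cv2.resize(b,(800,600)))"
```

```text
t 6.6 pos [ 0.4871 -0.1809  0.0158] yaw 99.01 q [-20.   2. -17.  71.   0.  61.] open 0.0451 gf 42.8 F [ 0.5 -0.  -1. ]
```

View pics/k3.png

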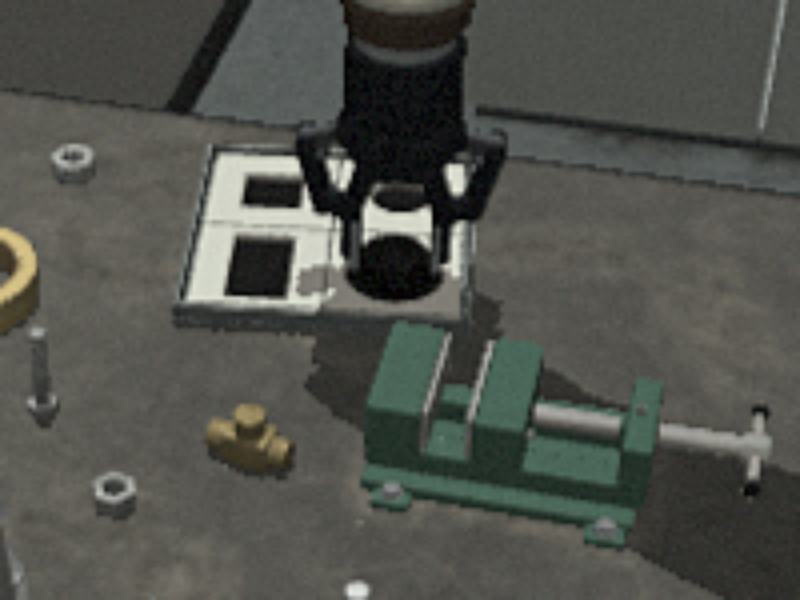

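play_rows(
  steps=[
    [[0,0,0,0],[0,0,0,0],[0,0,0,0],[0,0,-0.002,0],[0,0,-0.005,0]],
  ],
  gripper=0.062,
)

```text
time: 7.07
ee_pos: [0.4863, -0.1807, 0.0219]
tcp_rot: [-179.9, -0.0, 99.0]
wrist_force: [-0.7, -0.1, -0.8]
opening: 0.0618
grasp_force: 0.0
```

play_rows(
  steps=[
    [[0,0,-0.015,0],[0,0,-0.03,0],[0,0,-0.035,0],[0,0,-0.035,0],[0,0,-0.02,0]],
  ],
)

```text
time: 7.48
ee_pos: [0.4874, -0.1812, 0.1618]
tcp_rot: [179.8, 0.1, 99.0]
wrist_force: [-0.0, 0.1, -0.3]
opening: 0.062
grasp_force: 0.0
```

```bash
python3 d.py .451 .254 .13 .451 .254 .015; python3 -c "
from workcell import bot;import cv2
b=bot.camera('side')['img'][120:270,220:420]
cv2.imwrite('pics/k4.png',cv2.resize(b,(800,600)))"
```

```text
t 7.48 pos [ 0.4874 -0.1812  0.1618] yaw 98.99 q [-20.  -0.  -3.  87.   0.  61.] open 0.062 gf 0.0 F [-0.   0.1 -0.3]
tool d 0.4355 0.032 0.0318
tool d 0.0 0.0 0.115
```

View pics/k4.png

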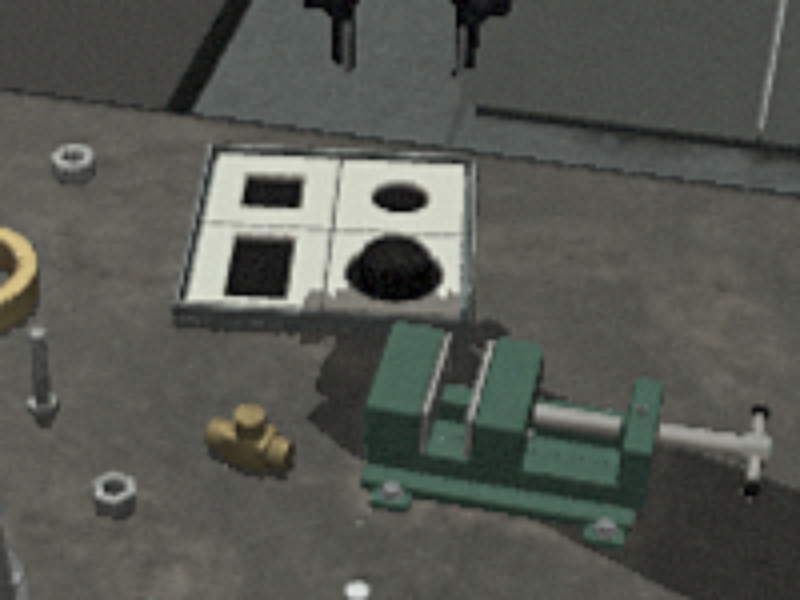

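play_rows(
  steps=[
    [[0.036,0.003,0,0],[0.036,0.003,0,0],[0.036,0.003,0,0],[0.036,0.003,0,0],[0.036,0.003,0,0]],
  ],
  gripper=0.0854,
)

```text
time: 7.95
ee_pos: [0.4729, 0.0007, 0.1576]
tcp_rot: [180.0, 0.0, 99.0]
wrist_force: [0.6, 0.3, 0.1]
opening: 0.0853
grasp_force: 0.0
```

play_rows(
  steps=[
    [[0.036,0.003,0,0],[0.036,0.003,0,0],[0.036,0.003,0,0],[0.036,0.003,0,0],[0.036,0.002,0,0]],
  ],
)

```text
time: 8.37
ee_pos: [0.4586, 0.181, 0.1576]
tcp_rot: [180.0, -0.0, 99.0]
wrist_force: [1.2, -0.9, -0.9]
opening: 0.0854
grasp_force: 0.0
```

play_rows(
  steps=[
    [[0.036,0.002,0,0],[0.036,0.002,0,0],[0,0,0,0],[0,0,0,0],[0,0,0,0]],
  ],
)

```text
time: 8.78
ee_pos: [0.4516, 0.2508, 0.1573]
tcp_rot: [-180.0, 0.0, 99.0]
wrist_force: [-0.7, 0.4, -0.2]
opening: 0.0856
grasp_force: 0.0
```

```bash
python3 d.py .451 .254 .13 .451 .254 .015; python3 -c "
from workcell import bot;import cv2
b=bot.camera('side')['img'][180:360,180:420]
cv2.imwrite('pics/c1.png',cv2.resize(b,(800,600)))"
```

```text
t 8.78 pos [0.4516 0.2508 0.1573] yaw 99.04 q [ 29.  -0.  -4.  87.  -0. 110.] open 0.0856 gf 0.0 F [-0.7  0.4 -0.2]
tool d 0.0032 -0.0001 0.0273
tool d 0.0 0.0 0.115
```

View pics/c1.png

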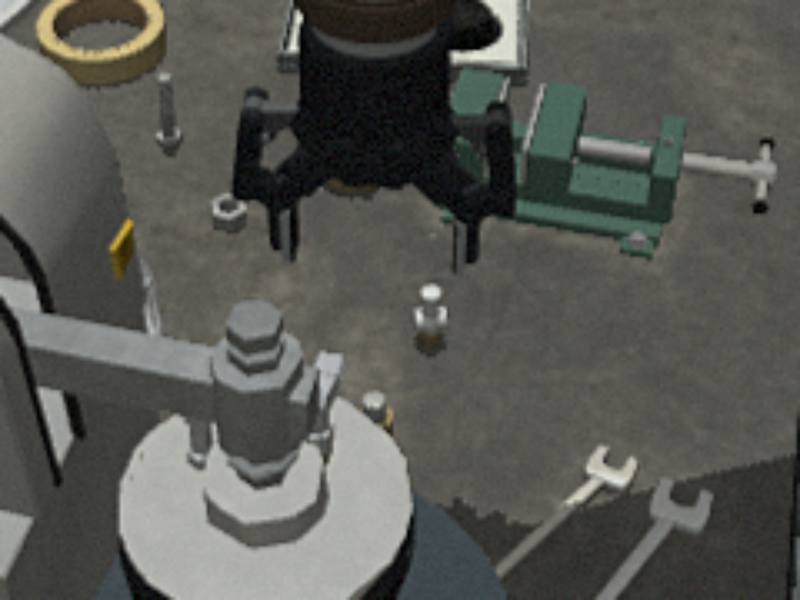

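play_rows(
  steps=[
    [[0.003,0,0.035,0],[0,0,0.035,0],[0,0,0.035,0],[0,0,0.027,0],[0,0,0.01,0]],
  ],
  gripper=0.07,
)

```text
time: 9.25
ee_pos: [0.4496, 0.2515, 0.0114]
tcp_rot: [-179.7, 0.1, 98.9]
wrist_force: [-0.7, -0.4, 0.6]
opening: 0.0698
grasp_force: 0.0
```

play_rows(
  steps=[
    [[0,0,0,0],[0,0,0,0],[0,0,0,0],[0,0,0,0],[0,0,0,0]],
  ],
  gripper=0,
)

```text
time: 9.67
ee_pos: [0.4525, 0.2544, 0.0176]
tcp_rot: [179.8, -0.1, 99.0]
wrist_force: [-0.5, -0.9, 5.8]
opening: 0.0205
grasp_force: 38.9
```

play_rows(
  steps=[
    [[0,0,0,0],[0,0,0,0],[0,0,0,0],[0,0,0,0],[0,0,0,0]],
  ],
)

```text
time: 10.08
ee_pos: [0.4525, 0.2544, 0.0176]
tcp_rot: [179.8, -0.0, 99.0]
wrist_force: [-0.7, -1.6, 5.7]
opening: 0.0207
grasp_force: 38.9
```

```bash
python3 d.py .451 .254 .16 .5898 -.2548 .16
```

```text
t 10.08 pos [0.4525 0.2544 0.0176] yaw 98.99 q [ 29.   2. -17.  71.  -0. 110.] open 0.0207 gf 38.9 F [-0.7 -1.6  5.7]
tool d -0.0002 -0.0016 -0.1424
tool d -0.5242 0.0576 0.0
```

play_rows(
  steps=[
    [[0,0,-0.012,0],[0,0,-0.025,0],[0,0,-0.035,0],[0,0,-0.035,0],[0,0,-0.013,0]],
  ],
)

```text
time: 10.5
ee_pos: [0.4527, 0.2548, 0.142]
tcp_rot: [179.6, -0.1, 99.0]
wrist_force: [1.2, 0.2, -0.3]
opening: 0.0204
grasp_force: 39.3
```

play_rows(
  steps=[
    [[-0.035,0.004,0,0],[-0.035,0.004,0,0],[-0.035,0.004,0,0],[-0.035,0.004,0,0],[-0.035,0.004,0,0]],
  ],
)

```text
time: 10.92
ee_pos: [0.4988, 0.0828, 0.1371]
tcp_rot: [179.9, -0.0, 99.0]
wrist_force: [0.2, 0.3, -0.6]
opening: 0.0204
grasp_force: 39.2
```

play_rows(
  steps=[
    [[-0.035,0.004,0,0],[-0.035,0.004,0,0],[-0.035,0.004,0,0],[-0.035,0.004,0,0],[-0.035,0.004,0,0]],
  ],
)

```text
time: 11.33
ee_pos: [0.5459, -0.0873, 0.1371]
tcp_rot: [179.9, 0.0, 99.0]
wrist_force: [0.4, 0.7, -0.8]
opening: 0.0203
grasp_force: 39.2
```

play_rows(
  steps=[
    [[-0.035,0.004,0,0],[-0.035,0.004,0,0],[-0.035,0.004,0,0],[-0.035,0.004,0,0],[-0.034,0.002,0,0]],
  ],
)

```text
time: 11.75
ee_pos: [0.591, -0.2565, 0.1369]
tcp_rot: [179.9, 0.0, 99.0]
wrist_force: [1.6, 0.9, -1.8]
opening: 0.0203
grasp_force: 39.2
```

play_rows(
  steps=[
    [[0,0,0,0],[0,0,0,0],[0,0,0,0],[0,0,0,0],[0,0,0,0]],
  ],
)

```text
time: 12.17
ee_pos: [0.5906, -0.2534, 0.1361]
tcp_rot: [180.0, 0.0, 99.1]
wrist_force: [0.2, 0.4, -0.6]
opening: 0.0204
grasp_force: 39.3
```

```bash
python3 d.py .5898 -.2548 .0256; python3 -c "
from workcell import bot;import cv2
b=bot.camera('side')['img'][90:240,200:400]
cv2.imwrite('pics/c2.png',cv2.resize(b,(800,600)))"
```

```text
t 12.17 pos [ 0.5906 -0.2534  0.1361] yaw 99.07 q [-23.  17.  13.  86.   0.  58.] open 0.0204 gf 39.3 F [ 0.2  0.4 -0.6]
tool d -0.0012 -0.001 0.1105
```

View pics/c2.png

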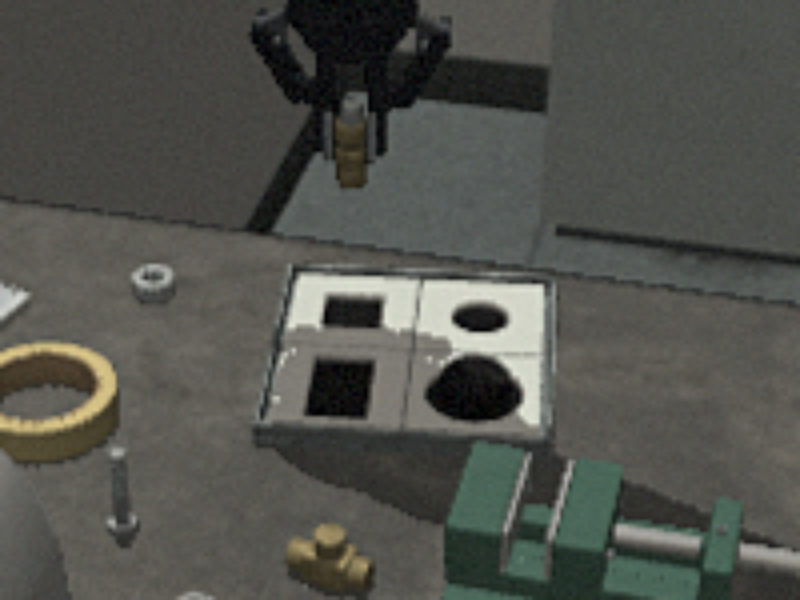

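play_rows(
  steps=[
    [[-0.001,-0.001,0.025,0],[0,0,0.035,0],[0,0,0.03,0],[0,0,0.014,0],[0,0,0.005,0]],
  ],
)

```text
time: 12.63
ee_pos: [0.5884, -0.2545, 0.025]
tcp_rot: [-179.9, -0.1, 99.0]
wrist_force: [-8.4, 3.4, 20.5]
opening: 0.0194
grasp_force: 38.5
```

play_rows(
  steps=[
    [[0,0,0.001,0],[0,0,0,0],[0,0,0,0],[0,0,0,0],[0,0,0,0]],
  ],
)

```text
time: 13.05
ee_pos: [0.5899, -0.2556, 0.0257]
tcp_rot: [180.0, 0.0, 99.0]
wrist_force: [-0.3, 0.9, -1.5]
opening: 0.0195
grasp_force: 39.1
```

play_rows(
  steps=[
    [[0,0,0,0],[0,0,0,0],[0,0,0,0],[0,0,0,0],[0,0,0,0]],
  ],
  gripper=0.045,
)

```text
time: 13.47
ee_pos: [0.5897, -0.2557, 0.0253]
tcp_rot: [180.0, 0.0, 99.0]
wrist_force: [0.5, -0.8, -0.3]
opening: 0.045
grasp_force: 0.0
```

play_rows(
  steps=[
    [[0,0,-0.012,0],[0,0,-0.025,0],[0,0,-0.035,0],[0,0,-0.035,0],[0,0,-0.03,0]],
  ],
)

```text
time: 13.88
ee_pos: [0.5896, -0.2557, 0.1658]
tcp_rot: [179.9, 0.1, 99.0]
wrist_force: [1.5, -0.3, 0.8]
opening: 0.0451
grasp_force: 0.0
```

```bash
python3 d.py .6668 -.0043 .15; python3 -c "
from h import *
from workcell import bot
c=bot.camera('side');cv2.imwrite('pics/b1.png',cv2.resize(c['img'][140:290,200:400],(800,600)))"
```

```text
t 13.88 pos [ 0.5896 -0.2557  0.1658] yaw 98.99 q [-23.  17.  17.  90.  -0.  58.] open 0.0451 gf 0.0 F [ 1.5 -0.3  0.8]
tool d 0.2362 0.1155 0.0158
```

View pics/b1.png

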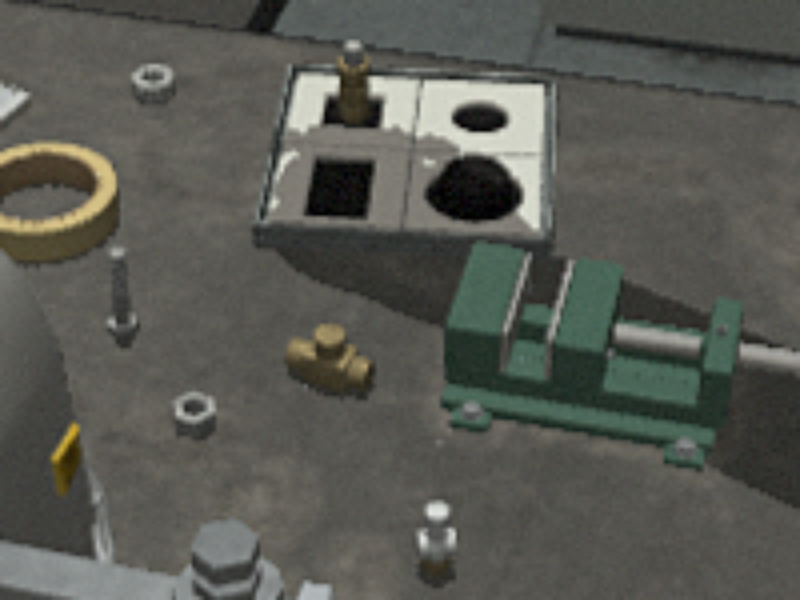

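play_rows(
  steps=[
    [[0.03,0.015,0,0],[0.03,0.015,0,0],[0.03,0.015,0,0],[0.03,0.015,0,0],[0.03,0.015,0,0]],
  ],
  gripper=0.06,
)

```text
time: 14.35
ee_pos: [0.6406, -0.0944, 0.1632]
tcp_rot: [180.0, 0.0, 99.0]
wrist_force: [0.4, 0.3, -1.1]
opening: 0.06
grasp_force: 0.0
```

play_rows(
  steps=[
    [[0.03,0.015,0,0],[0.03,0.015,0,0],[0.028,0.015,0,0],[0,0,0,0],[0,0,0,0]],
  ],
)

```text
time: 14.77
ee_pos: [0.6712, -0.0001, 0.1626]
tcp_rot: [180.0, 0.0, 99.2]
wrist_force: [0.3, -0.8, 0.7]
opening: 0.0599
grasp_force: 0.0
```

play_rows(
  steps=[
    [[0,0,0,0],[0,0,0,0],[0,0,0,0],[0,0,0,0],[0,0,0,0]],
  ],
)

```text
time: 15.18
ee_pos: [0.6709, -0.0027, 0.1625]
tcp_rot: [180.0, 0.0, 98.9]
wrist_force: [0.4, 0.9, -0.1]
opening: 0.0597
grasp_force: 0.0
```

```bash
python3 d.py .672 -.002 .1 .672 -.002 .018; python3 -c "
from h import *
from workcell import bot
c=bot.camera('side');print(plane(c,229.75,203,.062),plane(c,230.7,222,.007),proj(c,[.672,-.002,.062]),proj(c,bot.get_obs()['ee_pos']))
cv2.imwrite('pics/b2.png',cv2.resize(c['img'][120:240,160:320],(800,600)))"
```

```text
t 15.18 pos [ 0.6709 -0.0027  0.1625] yaw 98.93 q [-0. 21. 22. 90. -0. 81.] open 0.0597 gf 0.0 F [ 0.4  0.9 -0.1]
tool d 0.0005 0.0012 0.0625
tool d 0.0 0.0 0.082
[0.66994846 0.00165809 0.062     ] [0.6696146  0.00821789 0.007     ] [229.46304907 201.97056936] [226.60646745 167.60280071]
```

View pics/b2.png

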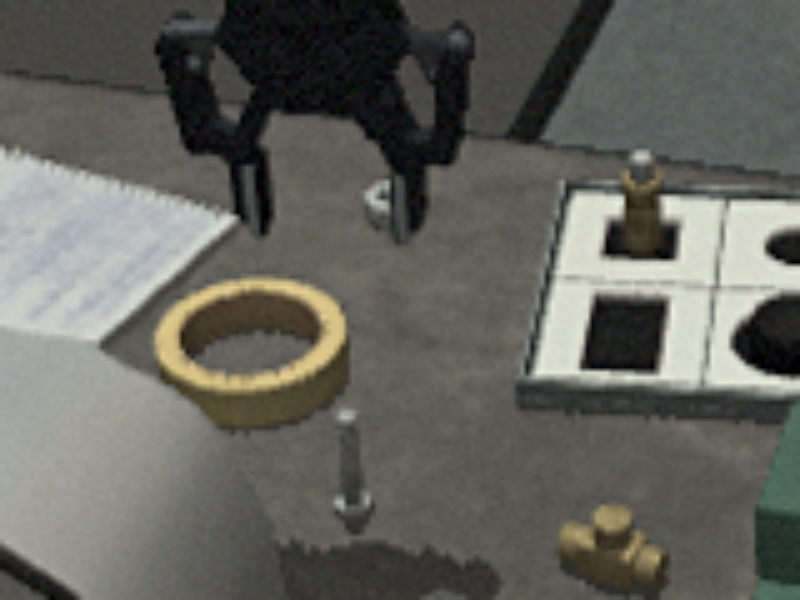

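play_rows(
  steps=[
    [[0.002,0,0.035,0],[0,0,0.035,0],[0,0,0.035,0],[0,0,0.028,0],[0,0,0.011,0]],
  ],
)

```text
time: 15.65
ee_pos: [0.6682, -0.0001, 0.0134]
tcp_rot: [-179.7, -0.1, 99.0]
wrist_force: [-0.4, -0.1, -0.6]
opening: 0.0597
grasp_force: 0.0
```

play_rows(
  steps=[
    [[0,0,0,0],[0,0,0,0],[0,0,0,0],[0,0,0,0],[0,0,0,0]],
  ],
  gripper=0,
)

```text
time: 16.07
ee_pos: [0.672, 0.0001, 0.021]
tcp_rot: [179.8, 0.0, 99.0]
wrist_force: [-1.3, 0.1, 6.4]
opening: 0.0091
grasp_force: 39.0
```

play_rows(
  steps=[
    [[0,0,0,0],[0,0,0,0],[0,0,0,0],[0,0,0,0],[0,0,0,0]],
  ],
)

```text
time: 16.48
ee_pos: [0.672, 0.0001, 0.0209]
tcp_rot: [179.8, 0.0, 99.0]
wrist_force: [-0.2, -0.1, 7.4]
opening: 0.0092
grasp_force: 39.0
```

```bash
python3 d.py .5012 -.269 .13
```

```text
t 16.48 pos [6.72e-01 1.00e-04 2.09e-02] yaw 98.99 q [ 0. 22.  7. 75. -0. 81.] open 0.0092 gf 39.0 F [-0.2 -0.1  7.4]
tool d -0.2391 -0.2107 -0.1091
```

play_rows(
  steps=[
    [[0,0,-0.012,0],[0,0,-0.028,0],[0,0,-0.037,0],[0,0,-0.037,0],[0,0,-0.016,0]],
  ],
)

```text
time: 16.9
ee_pos: [0.6719, 0.0002, 0.1555]
tcp_rot: [179.6, 0.1, 99.0]
wrist_force: [1.0, -0.3, -0.5]
opening: 0.0091
grasp_force: 39.0
```

play_rows(
  steps=[
    [[-0.024,-0.021,0,0],[-0.024,-0.021,0,0],[-0.024,-0.021,0,0],[-0.024,-0.021,0,0],[-0.024,-0.021,0,0]],
  ],
)

```text
time: 17.32
ee_pos: [0.585, -0.1359, 0.1499]
tcp_rot: [179.9, 0.0, 99.0]
wrist_force: [0.3, -0.5, -1.3]
opening: 0.0089
grasp_force: 39.2
```

play_rows(
  steps=[
    [[-0.024,-0.021,0,0],[-0.024,-0.021,0,0],[-0.024,-0.021,0,0],[-0.024,-0.021,0,0],[-0.023,-0.021,0,0]],
  ],
)

```text
time: 17.73
ee_pos: [0.4998, -0.2701, 0.15]
tcp_rot: [179.9, 0.1, 99.0]
wrist_force: [0.4, 0.3, -0.6]
opening: 0.0087
grasp_force: 39.2
```

play_rows(
  steps=[
    [[0,0,0,0],[0,0,0,0],[0,0,0,0],[0,0,0,0],[0,0,0,0]],
  ],
)

```text
time: 18.15
ee_pos: [0.5012, -0.268, 0.1486]
tcp_rot: [180.0, 0.0, 99.1]
wrist_force: [-0.4, -0.5, 0.2]
opening: 0.009
grasp_force: 39.2
```

```bash
python3 d.py .5012 -.269 .0289; python3 -c "
from h import *
from workcell import bot
c=bot.camera('side');cv2.imwrite('pics/b3.png',cv2.resize(c['img'][90:240,230:430],(800,600)))"
```

```text
t 18.15 pos [ 0.5012 -0.268   0.1486] yaw 99.08 q [-28.   7.   3.  86.   0.  53.] open 0.009 gf 39.2 F [-0.4 -0.5  0.2]
tool d -0.001 -0.0002 0.1197
```

View pics/b3.png

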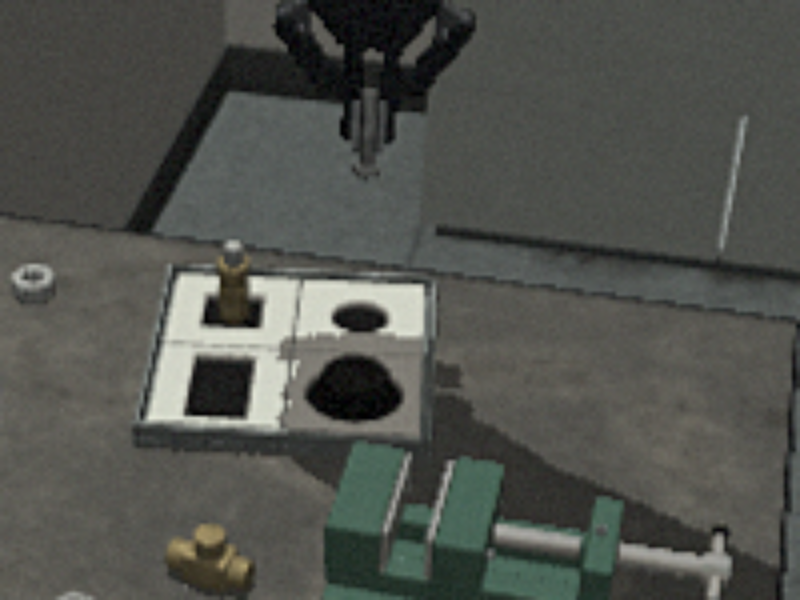

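play_rows(
  steps=[
    [[-0.001,0,0.028,0],[0,0,0.036,0],[0,0,0.036,0],[0,0,0.012,0],[0,0,0.004,0]],
  ],
)

```text
time: 18.62
ee_pos: [0.4995, -0.2684, 0.0296]
tcp_rot: [-179.8, -0.2, 99.0]
wrist_force: [0.2, -0.2, 0.9]
opening: 0.0085
grasp_force: 39.2
```

play_rows(
  steps=[
    [[0,0,0.004,0],[0,0,0,0],[0,0,0,0],[0,0,0,0],[0,0,0,0]],
  ],
)

```text
time: 19.03
ee_pos: [0.5015, -0.2701, 0.0296]
tcp_rot: [179.9, 0.1, 99.0]
wrist_force: [-0.5, -0.5, -0.6]
opening: 0.0088
grasp_force: 39.1
```

play_rows(
  steps=[
    [[0,0,0,0],[0,0,0,0],[0,0,0,0],[0,0,0,0],[0,0,0,0]],
  ],
  gripper=0.035,
)

```text
time: 19.45
ee_pos: [0.5008, -0.2698, 0.0283]
tcp_rot: [-180.0, -0.0, 99.0]
wrist_force: [0.5, 0.1, 0.2]
opening: 0.0351
grasp_force: 0.0
```

play_rows(
  steps=[
    [[0,0,-0.012,0],[0,0,-0.028,0],[0,0,-0.037,0],[0,0,-0.037,0],[0,0,-0.03,0]],
  ],
)

```text
time: 19.87
ee_pos: [0.5008, -0.2698, 0.1761]
tcp_rot: [179.9, 0.1, 99.0]
wrist_force: [0.4, 0.1, 0.6]
opening: 0.0349
grasp_force: 0.0
```

```bash
python3 d.py .5356 .0093 .15
```

```text
t 19.87 pos [ 0.5008 -0.2698  0.1761] yaw 98.99 q [-28.   7.   6.  89.  -0.  53.] open 0.0349 gf 0.0 F [0.4 0.1 0.6]
tool d 0.2702 0.078 0.0261
```

play_rows(
  steps=[
    [[0.034,0.01,0,0],[0.034,0.01,0,0],[0.034,0.01,0,0],[0.034,0.01,0,0],[0.034,0.01,0,0]],
  ],
  gripper=0.06,
)

```text
time: 20.28
ee_pos: [0.5235, -0.0926, 0.1735]
tcp_rot: [179.9, 0.0, 99.0]
wrist_force: [-0.1, 0.5, 0.0]
opening: 0.0598
grasp_force: 0.0
```

play_rows(
  steps=[
    [[0.034,0.01,0,0],[0.034,0.01,0,0],[0.032,0.008,0,0],[0,0,0,-0.125],[0,0,0,-0.125]],
  ],
)

```text
time: 20.7
ee_pos: [0.5356, 0.0111, 0.1733]
tcp_rot: [180.0, 0.0, 113.8]
wrist_force: [0.8, -0.4, -0.2]
opening: 0.0604
grasp_force: 0.0
```

play_rows(
  steps=[
    [[0,0,0,-0.125],[0,0,0,-0.125],[0,0,0,-0.125],[0,0,0,-0.125],[0,0,0,-0.125]],
  ],
)

```text
time: 21.12
ee_pos: [0.5356, 0.0091, 0.1734]
tcp_rot: [180.0, 0.0, 149.5]
wrist_force: [-0.0, 1.0, -0.3]
opening: 0.0601
grasp_force: 0.0
```

play_rows(
  steps=[
    [[0,0,0,-0.125],[0,0,0,-0.125],[0,0,0,-0.098],[0,0,0,0],[0,0,0,0]],
  ],
)

```text
time: 21.53
ee_pos: [0.5356, 0.0091, 0.173]
tcp_rot: [180.0, 0.0, 168.9]
wrist_force: [0.3, 0.1, 0.1]
opening: 0.0602
grasp_force: 0.0
```

```bash
python3 d.py .5356 .0093 .15 .5356 .0093 .009; python3 -c "
from h import *
from workcell import bot
c=bot.camera('side');cv2.imwrite('pics/t1.png',cv2.resize(c['img'][110:260,200:400],(800,600)))"
```

```text
t 21.53 pos [0.5356 0.0091 0.173 ] yaw 168.88 q [ 1.  2.  1. 88.  0. 12.] open 0.0602 gf 0.0 F [0.3 0.1 0.1]
tool d 0.0001 0.0002 0.023
tool d 0.0 0.0 0.141
```

View pics/t1.png

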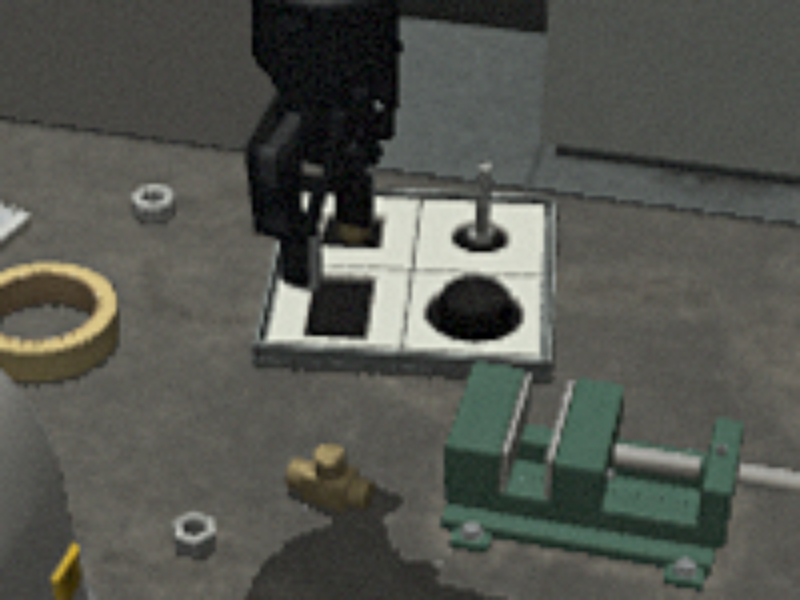

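play_rows(
  steps=[
    [[0,0,0.041,0],[0,0,0.041,0],[0,0,0.041,0],[0,0,0.03,0],[0,0,0.0085,0]],
  ],
)

```text
time: 22.0
ee_pos: [0.5325, 0.009, 0.0058]
tcp_rot: [-179.9, -0.4, 168.9]
wrist_force: [-0.7, -0.6, -0.4]
opening: 0.0601
grasp_force: 0.0
```

play_rows(
  steps=[
    [[0,0,0.004,0],[0,0,0,0],[0,0,0,0],[0,0,0,0],[0,0,0,0]],
  ],
)

```text
time: 22.42
ee_pos: [0.5368, 0.0091, 0.0087]
tcp_rot: [180.0, 0.2, 169.1]
wrist_force: [0.6, -0.2, 0.2]
opening: 0.0601
grasp_force: 0.0
```

play_rows(
  steps=[
    [[0,0,0,0],[0,0,0,0],[0,0,0,0],[0,0,0,0],[0,0,0,0]],
  ],
  gripper=0,
)

```text
time: 22.83
ee_pos: [0.5359, 0.0091, 0.0073]
tcp_rot: [180.0, 0.0, 169.1]
wrist_force: [-0.9, 0.1, 4.7]
opening: 0.0209
grasp_force: 40.2
```

play_rows(
  steps=[
    [[0,0,0,0],[0,0,0,0],[0,0,0,0],[0,0,0,0],[0,0,0,0]],
  ],
)

```text
time: 23.25
ee_pos: [0.5359, 0.0091, 0.0073]
tcp_rot: [180.0, 0.0, 169.1]
wrist_force: [-0.6, 0.5, 5.3]
opening: 0.0207
grasp_force: 40.2
```

```bash
python3 d.py
```

```text
t 23.25 pos [0.5359 0.0091 0.0073] yaw 169.07 q [  1.   5. -15.  70.   0.  12.] open 0.0207 gf 40.2 F [-0.6  0.5  5.3]
```

play_rows(
  steps=[
    [[0,0,0,0],[0,0,0,0],[0,0,-0.004,0],[0,0,0,0],[0,0,0,0]],
  ],
  gripper=0.03,
)

```text
time: 23.67
ee_pos: [0.5358, 0.0091, 0.011]
tcp_rot: [180.0, 0.0, 169.1]
wrist_force: [-0.5, 0.2, -0.8]
opening: 0.0299
grasp_force: 0.0
```

play_rows(
  steps=[
    [[0,0,0,0],[0,0,0,0],[0,0,0,0],[0,0,0,0],[0,0,0,0]],
  ],
  gripper=0,
)

```text
time: 24.08
ee_pos: [0.5358, 0.0091, 0.011]
tcp_rot: [180.0, 0.0, 169.1]
wrist_force: [0.1, -0.7, 3.0]
opening: 0.021
grasp_force: 39.8
```

play_rows(
  steps=[
    [[0,0,0,0],[0,0,0,0],[0,0,0,0],[0,0,0,0],[0,0,0,0]],
  ],
)

```text
time: 24.5
ee_pos: [0.5358, 0.0091, 0.011]
tcp_rot: [180.0, 0.0, 169.1]
wrist_force: [0.8, 1.2, 5.9]
opening: 0.0213
grasp_force: 40.0
```

play_rows(
  steps=[
    [[0,0,-0.012,0],[0,0,-0.028,0],[0,0,-0.037,0],[0,0,-0.037,0],[0,0,-0.006,0]],
  ],
)

```text
time: 24.92
ee_pos: [0.5374, 0.0091, 0.1375]
tcp_rot: [179.9, 0.4, 169.1]
wrist_force: [1.1, 0.2, -0.9]
opening: 0.0207
grasp_force: 39.3
```

play_rows(
  steps=[
    [[0,0,0,0.125],[0,0,0,0.125],[0,0,0,0.125],[0,0,0,0.125],[0,0,0,0.125]],
  ],
)

```text
time: 25.33
ee_pos: [0.5352, 0.009, 0.1306]
tcp_rot: [-179.9, -0.0, 132.9]
wrist_force: [-0.4, 0.1, -1.8]
opening: 0.0205
grasp_force: 39.3
```

play_rows(
  steps=[
    [[0,0,0,0.125],[0,0,0,0.125],[0,0,0,0.125],[0,0,0,0.125],[0,0,0,0.098]],
  ],
)

```text
time: 25.75
ee_pos: [0.5352, 0.009, 0.1305]
tcp_rot: [-179.9, -0.0, 98.6]
wrist_force: [0.1, -0.7, -1.3]
opening: 0.0206
grasp_force: 39.3
```

```bash
python3 d.py .5758 -.1659 .12
```

```text
t 25.75 pos [0.5352 0.009  0.1305] yaw 98.62 q [ 1.  2. -4. 84. -0. 82.] open 0.0206 gf 39.3 F [ 0.1 -0.7 -1.3]
tool d -0.179 0.014 0.0105
```

play_rows(
  steps=[
    [[-0.03,0.002,0,0],[-0.03,0.002,0,0],[-0.03,0.002,0,0],[-0.03,0.002,0,0],[-0.03,0.003,0,0]],
  ],
)

```text
time: 26.17
ee_pos: [0.5696, -0.1387, 0.1306]
tcp_rot: [-179.9, -0.0, 99.0]
wrist_force: [1.1, 0.6, -0.5]
opening: 0.0207
grasp_force: 39.3
```

play_rows(
  steps=[
    [[-0.029,0.003,0,0],[0,0,0,0],[0,0,0,0],[0,0,0,0],[0,0,0,0]],
  ],
)

```text
time: 26.58
ee_pos: [0.5771, -0.1647, 0.1307]
tcp_rot: [-180.0, -0.0, 99.0]
wrist_force: [0.8, 0.2, -0.3]
opening: 0.021
grasp_force: 39.4
```

```bash
python3 d.py .5758 -.1659 .019
```

```text
t 26.58 pos [ 0.5771 -0.1647  0.1307] yaw 99.04 q [-16.  11.   6.  85.   0.  65.] open 0.021 gf 39.4 F [ 0.8  0.2 -0.3]
tool d -0.001 -0.0015 0.1117
```

play_rows(
  steps=[
    [[-0.001,-0.001,0.028,0],[0,0,0.036,0],[0,0,0.03,0],[0,0,0.012,0],[0,0,0.003,0]],
  ],
)

```text
time: 27.0
ee_pos: [0.5751, -0.1653, 0.0197]
tcp_rot: [-179.8, -0.1, 99.1]
wrist_force: [-0.4, 0.6, -1.0]
opening: 0.0209
grasp_force: 39.4
```

play_rows(
  steps=[
    [[0,0,0.003,0],[0,0,0,0],[0,0,0,0],[0,0,0,0],[0,0,0,0]],
  ],
)

```text
time: 27.42
ee_pos: [0.5773, -0.1668, 0.02]
tcp_rot: [179.9, 0.0, 99.0]
wrist_force: [-0.5, -0.2, -1.0]
opening: 0.021
grasp_force: 39.4
```

```bash
python3 d.py .5758 -.1659 .019
```

```text
t 27.42 pos [ 0.5773 -0.1668  0.02  ] yaw 99.0 q [-16.  13.  -4.  73.  -0.  65.] open 0.021 gf 39.4 F [-0.5 -0.2 -1. ]
tool d 0.0012 -0.0013 0.001
```

play_rows(
  steps=[
    [[0,0,0,0],[0,0,0,0],[0,0,0,0],[0,0,0,0],[0,0,0,0]],
  ],
  gripper=0.045,
)

```text
time: 27.83
ee_pos: [0.5766, -0.1666, 0.0188]
tcp_rot: [180.0, 0.0, 99.0]
wrist_force: [-0.1, -0.3, -0.4]
opening: 0.0451
grasp_force: 0.0
```

play_rows(
  steps=[
    [[0,0,-0.012,0],[0,0,-0.028,0],[0,0,-0.037,0],[0,0,-0.037,0],[0,0,-0.037,0]],
  ],
)

```text
time: 28.25
ee_pos: [0.5762, -0.1665, 0.1724]
tcp_rot: [180.0, 0.0, 99.0]
wrist_force: [1.8, 0.9, 0.4]
opening: 0.045
grasp_force: 0.0
```

play_rows(
  steps=[
    [[0.035,0,-0.01,0],[0.035,0,-0.01,0],[0.035,0,-0.01,0],[0.035,0,-0.01,0],[0.035,0,-0.01,0]],
  ],
)

```text
time: 28.67
ee_pos: [0.5486, 0.0076, 0.2215]
tcp_rot: [179.9, 0.0, 99.0]
wrist_force: [1.4, -0.4, 0.0]
opening: 0.0452
grasp_force: 0.0
```

play_rows(
  steps=[
    [[0.035,0,0,0],[0.035,0,0,0],[0.035,0,0,0],[0.035,0,0,0],[0.035,0,0,0]],
  ],
)

```text
time: 29.08
ee_pos: [0.5212, 0.1806, 0.221]
tcp_rot: [179.9, -0.0, 99.0]
wrist_force: [0.0, -0.1, -0.6]
opening: 0.0452
grasp_force: 0.0
```

```bash
python3 d.py
python3 - <<'E'
from workcell import bot
from h import *
c=bot.camera("top");s=bot.camera("side")
def m(c,lab,fn,pts):
    hsv=cv2.cvtColor(c["img"],cv2.COLOR_BGR2HSV).astype(int)
    k=fn(hsv).astype(np.uint8)
    n,l,st,ce=cv2.connectedComponentsWithStats(k)
    for nm,p in pts.items():
        q=proj(c,p)
        i=min((j for j in range(1,n) if st[j,4]>=6),key=lambda j:np.linalg.norm(ce[j]-q))
        print(lab,nm,"exp",q.round(1),"got",ce[i].round(1),"box",st[i].tolist(),"plane",plane(c,*ce[i],p[2])[:2].round(4))
brass=lambda h:(h[...,1]>75)&(h[...,2]>70)&(h[...,0]<35)
P={"tee":[.5758,-.1659,.022],"coupler":[.5898,-.2548,.035]}
m(c,"top",brass,P);m(s,"side",brass,P)
m(c,"top",lambda h:h[...,2]<60,{"strap":[.6841,.1246,.012],"knob":[.487,-.18,.02]})
m(c,"top",lambda h:(h[...,2]>150)&(h[...,1]<60),{"valve":[.4404,.1433,.04]})
E
```

```text
t 29.08 pos [0.5212 0.1806 0.221 ] yaw 98.99 q [ 19.   5.   9.  94.  -0. 100.] open 0.0452 gf 0.0 F [ 0.  -0.1 -0.6]
top tee exp [342.1 194.6] got [343.2 194. ] box [334, 189, 20, 11, 117] plane [ 0.5775 -0.1688]
top coupler exp [376.  188.7] got [375.5 188.9] box [373, 184, 9, 9, 32] plane [ 0.5894 -0.2533]
side tee exp [285.  182.6] got [284.8 177.3] box [282, 175, 7, 6, 21] plane [ 0.5827 -0.1896]
side coupler exp [288.2 160.2] got [289.8 156.5] box [288, 154, 4, 5, 10] plane [ 0.5902 -0.2743]
top strap exp [234.3 155.8] got [234.3 155.8] box [225, 146, 20, 20, 289] plane [0.684  0.1248]
top knob exp [347.7 227.8] got [347.4 227.9] box [336, 217, 23, 23, 398] plane [ 0.4867 -0.1791]
top valve exp [225.4 245.5] got [225.6 245.5] box [223, 242, 7, 8, 42] plane [0.4405 0.1428]
```

```bash
python3 -c "
from workcell import bot
print(bot.job_done())"
```

```text
the job is handed in; nothing more can be done
None
```

I put the knob, bolt, coupler and tee in their recesses and handed the job in at about 29 s. The last images showed the knob, coupler and tee within about 4 mm of their recess centres and the strap coil and flow valve where they started. I checked the bolt only by eye right after placing it, and the job hand-in gave no score.

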